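# Close the paint strainer and lock its cover

## Task

Close the paint strainer: lift its cover off the white rinse tub by the T-handle, set it gently on the strainer so that its key drops into the notch in the rim and the cover sits fully home, then turn the handle a quarter turn clockwise to its stop so that the T-head locks under the bridge, and let go. Leave the other things on the bench where they are.

Things in the scene. Friction and masses are not known exactly. Their poses are not given: they have to be found in the camera images.
- strainer: Paint strainer, fixed, open on top: grey round body 116 mm across, steel rim ring (bore 104 mm, outside 132 mm) with its top 150 mm above the bench. Origin under its centre at bench level, z up, x towards the rim notch. Capped pipe unions (60 mm up) reach 106 mm out along +y and -y; a gauge at -x reaches 107 mm out, 104 mm up. Foot plate 150 x 150 mm.
- rim_center (a point): Centre of the strainer's mouth at the height of the rim's top; axes as strainer. 30 mm below it lies the top of a flat bridge, 6 mm thick, across the bore along y, with a slot in its middle 46 mm long (along x) and 17 mm wide.
- notch (a point): Middle of the rim notch at the rim's top face, 59 mm from the centre along the strainer's +x. The notch goes through the rim ring, 16 mm wide and 24 mm deep, with yellow marks on both sides.
- cover: Round aluminium cover 152 mm across, plate 8 mm thick, 0.7 kg with handle (up to a quarter more or less). Origin at the centre of the plate's underside, z up, x towards its key. Below the plate a plug 99 mm across, 25 mm deep, foot chamfered 4 mm. Starts level across the tub's mouth. Home: plate flat on the rim, origin at rim_center, x axes in line.
- key (a point): Point at the cover's underside, 59 mm from its centre along its +x, on the key: 12 mm wide, reaching 20 mm below the plate and 63 mm from the centre. A yellow ear on the plate's edge (to 93 mm from the centre) marks it. Key on the rim: plate 20 mm too high, plug foot already in the bore, T-head just above the bridge. Key over the notch: the cover goes down 20 mm.
- thandle (a joint): T-handle angle in the cover, rad. 0 = open, at a stop: bar and T-head in line with the key, T-head fits the bridge slot. Grows clockwise from above to 1.571 = locked, at a stop: bar square to the key, T-head under the bridge. Stiff (0.3 N m friction), stays where left. Turned counter-clockwise at 0 it carries the cover round. Starts at 0.
- handle_grip (a point): Middle of the black T-handle bar: 92 long, 16 wide, 20 mm high, flat sided, 42 mm above the plate's underside, 24 mm free under it; x along the bar. Stem 20 mm thick. T-head turns with the bar: 38 mm long in line with it, 12 wide, 9 thick, its foot 47.5 mm below the plate's underside; with the cover home it is 2.5 mm clear below the bridge.
- tub: White round plastic rinse tub, loose, 142 mm across, 95 mm high, 0.45 kg. The cover rests on its rim with the T-head hanging inside. Origin under its centre.
- brush: flat paint brush, 200 mm, yellow handle, loose; bystander, leave alone.
- knife: broad filling knife, 240 mm, red handle, loose; bystander, leave alone.
- tape: roll of yellow masking tape, 104 mm across, 36 mm high, loose; bystander, leave alone.
- sander: blue hand sanding block, 125 x 66 x 43 mm, loose; bystander, leave alone.
- tin: closed 1 litre paint tin with green band, 106 mm across, 119 mm high, loose; bystander, leave alone.
- pail: white pot with green lid, 116 mm across, 94 mm high, loose; bystander, leave alone.
- basket: spare perforated steel strainer basket, 92 mm across, 90 mm high, loose; bystander, leave alone.

How it is judged:
By the outcome, as a careful person would: the job done as asked, in the order asked, and still so for the second after the job is handed in, with the robot touching nothing.
It also fails if it takes over 45 s, if anything falls off the work surface, if the arm or the gripper's body presses on something with over 40 N, if the wrist force passes 120 N, or if a joint passes its speed limit or range.

## Robot

A 7-joint arm with a two-finger parallel gripper is mounted at the origin on the work surface. World frame = base frame: x ahead of the robot, y to its left, z up, the work surface at z = 0. Lengths are in m, angles in rad, forces in N, time in s.
With the tool pointing down it reaches from about 0.425 to 0.875 m from the base axis. Payload 8.4 kg.
Tool frame: the origin (TCP) lies midway between the tips of the shut fingers; the grasp point (between the pads) lies 19 mm behind it (arm.pinch_z is the distance from the TCP to the grasp point, in m); z points along the fingers, x is the direction in which the jaws open and shut, and the axes are right-handed (so a half turn about z gives the same grasp; the last joint's range is limited). The gripper opens to 85 mm and grips with 20 to 120 N. Pads are 22 mm wide; open, the fingers measure 114 mm over their backs; the gripper's body (76 mm by 85 mm) begins 54 mm behind the grasp point. The pads swing forward as they close: fully open they stand 13 mm farther back than shut.
Start: joints at [1.045, 0.333, 0.04, 1.465, -0.013, 1.343, -0.059], TCP at [0.269, -0.592, 0.231] pointing down, gripper open.
Joint ranges: [-2.58, 2.58], [-0.38, 2.09], [-1.3, 1.39], [0.25, 2.4], [-1.5, 4.64], [0.08, 2.09], [-2.65, 2.65]. Speed limits (rad/s): [2.22, 2.22, 2.79, 2.79, 3.14, 3.14, 3.14].

## Interface

Orientations are given as a unit quaternion [x, y, z, w].
In Python, from plant import sensors, optics, arm gives the robot as it stands.
- The arm moves only by the tool step_arm, never from a script. Its argument "increments" is a list of rows, each a list of 2 entries, a list of its own where there are three numbers: the shift along the tool's x, y, z in cm, then the turn about the tool's z in rad. A call has 1 to 20 rows; each row shifts and turns the commanded pose from where the row before left it, along the tool's axes as they then stand; what a row does not reach is not made up. A row lasts 1/12 s, in which the tool goes at most 41.7 mm and 7.16 degrees, less where a joint would pass 70% of its speed; a pose out of reach is approached as far as the arm can. A call with a gripper value outside its range is refused whole. "fingers" is the opening, from 0 (shut) to 1 (fully open), set as the call begins (left out, the last holds). The fingers move at their own pace and stop on an object; "newtons" is the grip in N (left out, the last holds). Time passes only in rows, so rows that do not move let the fingers close. It gives the time, the measured TCP pose, the force and the opening at its end, in the units of the state.
- sensors.state(): the state, without advancing time (a new reading comes with each control period).
- optics.read_camera(name): name is "scene" or "top" or "wrist"; returns the picture (400x640x3 uint8, red, green, blue); there is no depth.
- optics.camera_params(name): a dict with "K" (3x3 intrinsics, pixels), "position" and "orientation" of the camera in the world. Camera axes: x right, y down, z forward; pixel columns grow to the right and rows downward; lengths in m; the calibration is good to about 2 mm. The wrist camera is an equidistant fisheye: a pixel r from the principal point sees the ray r / f radians off the axis. A picture is of the moment at which its call begins: read the wrist's pose just before it. camera_params takes no time and is no camera call; for the wrist camera it gives the pose at the moment of the call.
- arm.job_done(): hands the job in, once; it reports no verdict.
Trained networks look in the newest picture that a camera, given by its name, has taken for a name from the list of things; names that differ only in an ending like _2 or _b are one class to them, and where a whole thing is asked for, a point or a joint stands for the part that bears it (a point fixed in the world has none). Each returns a list of dicts, best first, with "conf" (0 to 1); they miss things now and then, are a little off and sometimes report something else, mostly with a low value. They report only what shows in the picture. A call takes as long as a camera call.
- optics.silhouettes(camera, thing): "region" (400x640 bool, what is visible of it) and "pixel" ([row, column] in pixels, amid what is visible of it).
The state is a dict: "time": time; "joint_pos": joint angles; "qvel": joint speeds; "effort": joint torques, N m; "position": TCP position; "tool_rot": TCP orientation; "wrist_force": force on the tool from outside, world axes, zero at the start; "moment": the same for the moment, N m; "width": opening from 0.0 (shut) to 1.0 (fully open).
Only numpy, scipy, OpenCV 4.12 (cv2) and the standard library are available. Lean on these libraries where they do the work, as an engineer would, in place of code of your own. Each camera call takes 0.05 s, during which the arm holds its last target.

## Working session

There is one attempt and no reset: what is moved stays moved. The work goes in short steps, Python scripts to look and compute and a tool call to move; the robot and the scene stay as the last step left them, time stands still between calls to the robot, and variables do not carry over. Pictures are saved under pics/ and viewed, and the job is handed in when it is done.

Besides the shell and the picture viewer there is one more tool, called by a JSON object that holds its "op" and its "data", one argument or row to a line. step_arm: Moves the arm, as the interface text tells. Its arguments: {"type":"object","properties":{"increments":{"type":"array"},"fingers":{"type":"number"},"newtons":{"type":"number"}},"required":["increments"]}

```bash
ls; mkdir -p pics; python3 - <<'E'
from plant import sensors, optics, arm
import cv2
s=sensors.state(); print(s)
for n in ("scene","top","wrist"):
    p=optics.camera_params(n); im=optics.read_camera(n)
    print(n,p)
    cv2.imwrite(f"pics/{n}0.png",im[:,:,::-1])
E
```

```text
pics
{'time': 0.0, 'joint_pos': array([ 1.04480826,  0.33389931,  0.03990142,  1.4662661 , -0.01334   ,
        1.34331082, -0.0585247 ]), 'qvel': array([-0.00230685,  0.00096334, -0.00046372,  0.00068082, -0.00099844,
        0.00089867, -0.00067678]), 'effort': array([ 1.04650615e-03, -6.58562493e+01,  1.36551451e+00, -4.05554116e+01,
        1.67570170e-02,  1.27553611e-02, -3.45972339e-06]), 'position': array([ 0.26881723, -0.59130779,  0.2304317 ]), 'tool_rot': array([ 8.40802799e-01, -5.41340926e-01, -7.24527956e-04, -3.61337330e-04]), 'wrist_force': array([-0.66055029,  0.25274815, -0.35274644]), 'moment': array([-0.05557091, -0.00772712,  0.01839504]), 'width': 0.9959919467234736}
scene {'K': array([[470.49924188,   0.        , 315.50996244],
       [  0.        , 470.49924188, 193.81032922],
       [  0.        ,   0.        ,   1.        ]]), 'position': array([ 1.42016098, -0.7475583 ,  0.8131565 ]), 'orientation': array([ 0.78524882,  0.38271699, -0.210483  , -0.4388723 ])}
top {'K': array([[490.79480975,   0.        , 314.09450492],
       [  0.        , 490.79480975, 200.76245078],
       [  0.        ,   0.        ,   1.        ]]), 'position': array([ 0.23556015, -0.05493216,  1.63147203]), 'orientation': array([-0.68959192,  0.71570679, -0.07892116,  0.07744821])}
wrist {'K': array([[309.70691629,   0.        , 316.13771807],
       [  0.        , 309.70691629, 196.42078064],
       [  0.        ,   0.        ,   1.        ]]), 'position': array([ 0.34645454, -0.5554743 ,  0.37333777]), 'orientation': array([ 0.82897732, -0.53381414, -0.09136906,  0.13960931])}
```

View pics/scene0.png

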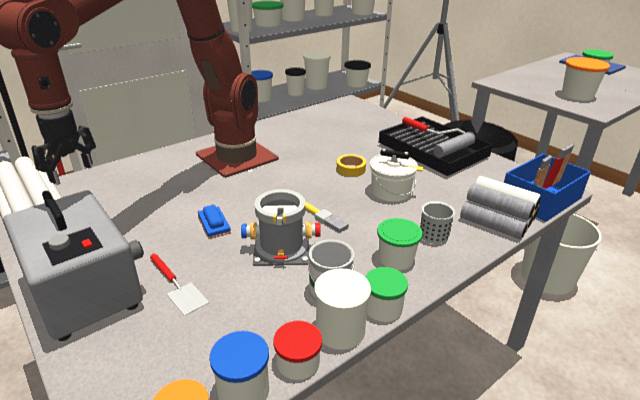

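View pics/top0.png

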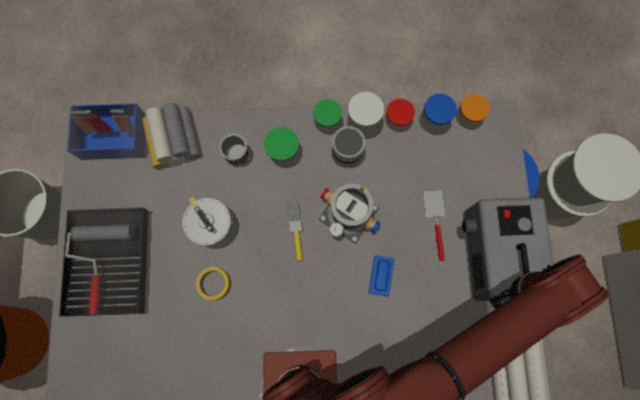

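View pics/wrist0.png

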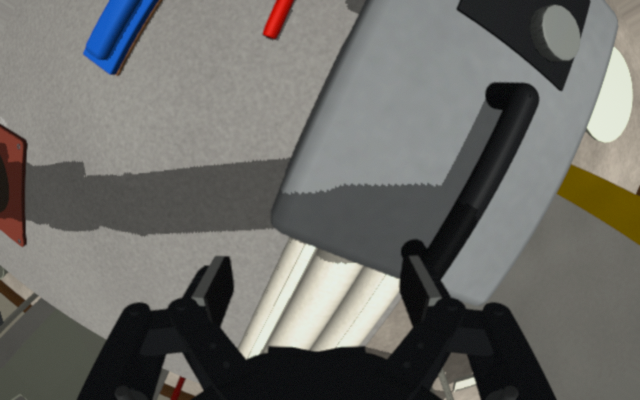

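```bash
cat > h.py <<'E'
from plant import sensors, optics, arm
import numpy as np, cv2
from scipy.spatial.transform import Rotation as R
def ray(n,p,uv):
    K=p["K"]; x=(uv[0]-K[0,2])/K[0,0]; y=(uv[1]-K[1,2])/K[1,1]
    if n=="wrist":
        r=np.hypot(x,y); d=np.array([x*np.sinc(r/np.pi),y*np.sinc(r/np.pi),np.cos(r)])
    else: d=np.array([x,y,1.])
    return R.from_quat(p["orientation"]).apply(d)
def onz(n,p,uv,z):
    d=ray(n,p,uv); c=np.array(p["position"]); return c+d*(z-c[2])/d[2]
def proj(n,p,X):
    X=np.atleast_2d(X); q=R.from_quat(p["orientation"]).inv().apply(X-p["position"]); K=p["K"]
    if n=="wrist":
        rr=np.hypot(q[:,0],q[:,1]); th=np.arctan2(rr,q[:,2]); s=th/np.maximum(rr,1e-9)
        a=q[:,:2]*s[:,None]
    else: a=q[:,:2]/q[:,2:]
    return a*K[0,0]+[K[0,2],K[1,2]]
def circ(c,r,n=72):
    t=np.linspace(0,2*np.pi,n); return np.c_[c[0]+r*np.cos(t),c[1]+r*np.sin(t),np.full(n,c[2])]
E
python3 - <<'E'
from h import *
for n in ("top","scene"):
    p=optics.camera_params(n); im=optics.read_camera(n)
    for t,z in (("cover",.1),("thandle",.147),("key",.1),("tub",.05),("strainer",.15),("notch",.15)):
        try:
            for o in optics.silhouettes(n,t)[:2]:
                ys,xs=np.nonzero(o["region"]); r,c=o["pixel"]
                print(n,t,round(o["conf"],2),np.round([c,r],1),"bbox",xs.min(),xs.max(),ys.min(),ys.max(),np.round(onz(n,p,(c,r),z)[:2],4))
        except Exception as e: print(t,e)
im=cv2.imread("pics/top0.png")
a=cv2.resize(im[180:260,160:260],None,fx=5,fy=5,interpolation=cv2.INTER_CUBIC)[:,:400]
a=cv2.resize(im[182:262,165:245],None,fx=5,fy=5,interpolation=cv2.INTER_CUBIC)
b=cv2.resize(im[170:250,312:392],None,fx=5,fy=5,interpolation=cv2.INTER_CUBIC)
cv2.imwrite("pics/z1.png",np.hstack([a,b]))
im=cv2.imread("pics/scene0.png")
a=cv2.resize(im[140:220,350:430],None,fx=5,fy=5,interpolation=cv2.INTER_CUBIC)
b=cv2.resize(im[185:265,240:320],None,fx=5,fy=5,interpolation=cv2.INTER_CUBIC)
cv2.imwrite("pics/z2.png",np.hstack([a,b]))
E
```

```text
top cover 0.97 [204.2 218.5] bbox 184 229 197 243 [0.5358 0.2861]
top thandle 0.57 [206.2 217.8] bbox 195 213 206 231 [0.5286 0.2695]
top thandle 0.3 [282.  144.2] bbox 264 298 128 163 [0.7582 0.031 ]
top key 0.82 [205.5 221.9] bbox 183 230 198 244 [0.5247 0.2819]
scene cover 0.63 [393.7 161.5] bbox 370 422 149 176 [0.5154 0.2924]
scene thandle 0.69 [392.4 161.8] bbox 370 422 149 176 [0.574  0.2193]
scene thandle 0.49 [394.4 155. ] bbox 380 408 148 161 [0.5462 0.2572]
scene key 0.6 [392.9 164.2] bbox 369 422 149 176 [0.5268 0.2768]
scene tub 0.81 [392.9 187. ] bbox 370 414 168 200 [0.571  0.2374]
scene strainer 0.77 [282.2 231.2] bbox 241 320 188 265 [ 0.6643 -0.2487]
scene strainer 0.42 [392.6 162.1] bbox 370 422 149 176 [0.5795 0.214 ]
scene notch 0.79 [283.3 229. ] bbox 241 320 189 265 [ 0.6586 -0.2416]
```

View pics/z1.png

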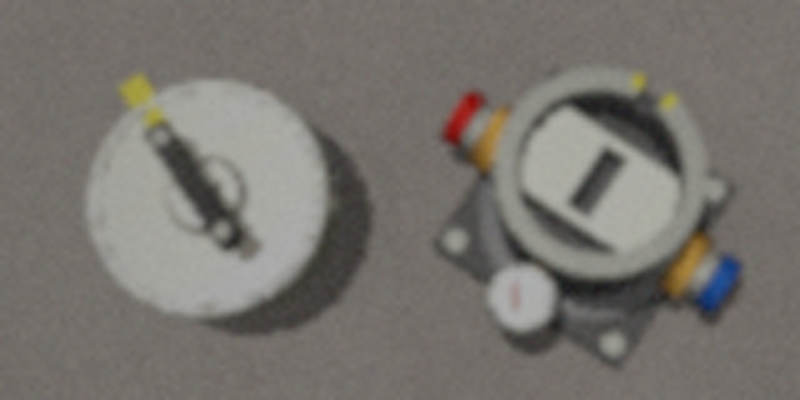

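View pics/z2.png

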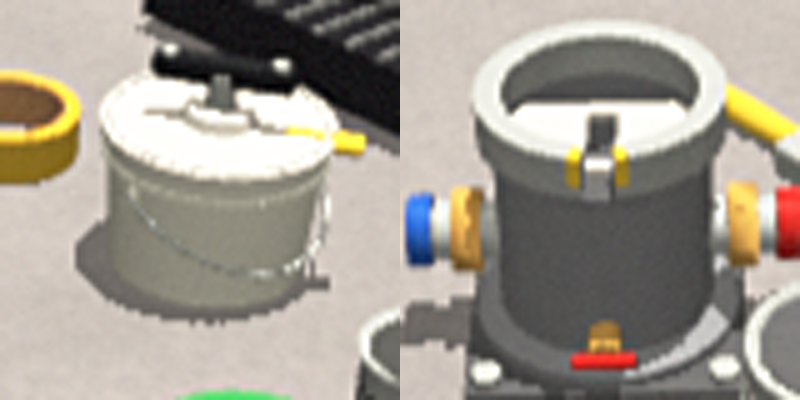

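```bash
python3 - <<'E'
from h import *
n="top";p=optics.camera_params(n)
print("x dir top", onz(n,p,(314,200),0))
c=onz(n,p,(206.2,221.6),.103); e=onz(n,p,(192.3,199.7),.099); print("cover",c,np.arctan2(*(e-c)[1::-1]),np.linalg.norm(e-c))
s=onz(n,p,(351.9,204.6),.15); k=onz(n,p,(362.7,188.3),.15); print("str",s,np.arctan2(*(k-s)[1::-1]),np.linalg.norm(k-s))
for t in ("pail","basket","tin","tape","brush","knife","sander"):
  pass
st=sensors.state(); print(R.from_quat(st["tool_rot"]).as_matrix().round(3))
pw=optics.camera_params("wrist"); T=R.from_quat(st["tool_rot"])
print("cam in tool",T.inv().apply(pw["position"]-st["position"]),(T.inv()*R.from_quat(pw["orientation"])).as_matrix().round(3))
for nm,cc,zs,rs in (("c",c,(.095,.103),(.076,.076)),("s",s,(.15,.15),(.052,.066))):
  for cam in ("top","scene"):
    q=optics.camera_params(cam)
    im=cv2.imread(f"pics/{cam}0.png")
    o=proj(cam,q,[[cc[0],cc[1],.12]])[0].astype(int)-40
    a=cv2.resize(im[o[1]:o[1]+80,o[0]:o[0]+80],None,fx=5,fy=5,interpolation=cv2.INTER_CUBIC)
    for z,r in zip(zs,rs):
      pts=((proj(cam,q,circ([cc[0],cc[1],z],r))-o+.5)*5-.5).round().astype(int)
      cv2.polylines(a,[pts],True,(0,0,255),1)
    globals()[nm+cam]=a
cv2.imwrite("pics/ov1.png",np.hstack([ctop,cscene])); cv2.imwrite("pics/ov2.png",np.hstack([stop,sscene]))
E
```

```text
x dir top [ 0.60566563 -0.06499954  0.        ]
cover [0.5250279 0.2790105 0.103    ] 0.5597605258455508 0.08711473288682842
str [ 0.55270452 -0.18049968  0.15      ] -0.6234619732755821 0.062290116825471226
[[ 0.414 -0.91   0.   ]
 [-0.91  -0.414  0.   ]
 [ 0.    -0.    -1.   ]]
cam in tool [-0.00075118 -0.08542862 -0.14282265] [[ 1.    -0.    -0.001]
 [ 0.001  0.944  0.329]
 [ 0.001 -0.329  0.944]]
```

View pics/ov1.png

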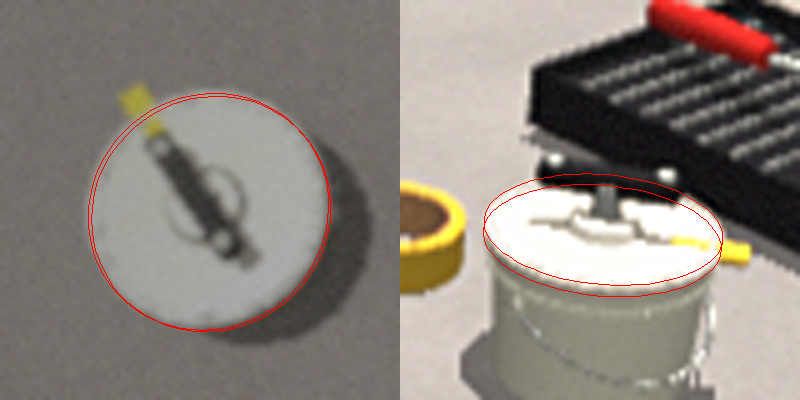

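View pics/ov2.png

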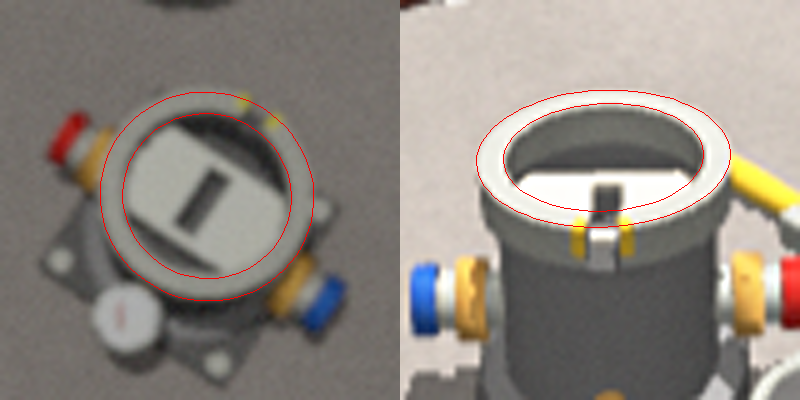

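{"op": "step_arm", "data": {
  "increments": [
    [[0,0,-3],0],
    [[0,0,-3],0],
    [[0,0,-3],0],
    [[-1.6,-2.9,-3],0],
    [[-1.6,-2.9,0],0],
    [[-1.6,-2.9,0],0],
    [[-1.6,-2.9,0],0],
    [[-1.6,-2.9,0],0],
    [[-1.6,-2.9,0],0],
    [[-1.6,-2.9,0],0],
    [[-1.6,-2.9,0],0],
    [[-1.6,-2.9,0],0],
    [[-1.6,-2.9,0],0],
    [[-1.6,-2.9,0],0],
    [[-1.6,-2.9,0],0],
    [[-1.6,-2.9,0],0],
    [[-1.6,-2.9,0],0],
    [[-1.6,-2.9,0],0],
    [[-1.6,-2.9,0],0],
    [[0,0,0],0]
  ]
}}

```text
time: 2.52
position: [0.5872, -0.1606, 0.3488]
tool_rot: [0.843, -0.537, -0.001, -0.002]
wrist_force: [-0.3, 1.1, -0.5]
width: 0.998
```

```bash
cat > look.py <<'E'
from h import *
import sys
def look(tag,things=()):
    p=optics.camera_params("wrist"); im=optics.read_camera("wrist")
    np.savez(f"pics/{tag}.npz",im=im,**p); cv2.imwrite(f"pics/{tag}.png",im[:,:,::-1])
    return p,im
if __name__=="__main__":
    look(sys.argv[1]); s=sensors.state(); print(s["time"],s["position"],R.from_quat(s["tool_rot"]).as_matrix().round(4),s["joint_pos"],s["wrist_force"])
E
python3 look.py w1
```

```text
2.5667 [ 0.58575351 -0.16403991  0.34885249] [[ 4.200e-01 -9.075e-01 -0.000e+00]
 [-9.075e-01 -4.200e-01  2.000e-03]
 [-1.800e-03 -8.000e-04 -1.000e+00]] [ 0.44286736  0.23391354 -0.30034858  1.36202434  0.06666791  1.55614987
 -0.98817223] [-0.25701357 -0.85763219 -0.31939697]
```

View pics/w1.png

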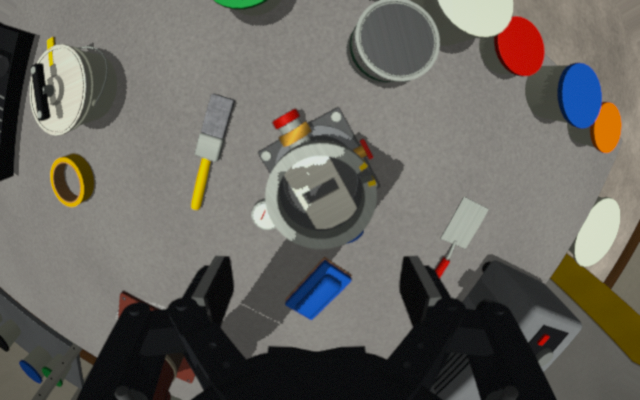

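```bash
cat > ov.py <<'E'
from h import *
def overlay(npz,out,c,yaw,kind,sc=6,half=66,draw=True,dz=0):
    d=np.load(npz); p={k:d[k] for k in("K","position","orientation")}; im=d["im"][:,:,::-1].copy()
    o=proj("wrist",p,[[c[0],c[1],.15 if kind=="s" else .1]])[0].astype(int)-half; o=np.maximum(o,0)
    a=cv2.resize(im[o[1]:o[1]+2*half,o[0]:o[0]+2*half],None,fx=sc,fy=sc,interpolation=cv2.INTER_CUBIC)
    def line(P,col=(0,0,255)):
        q=((proj("wrist",p,P)-o+.5)*sc-.5).round().astype(int); cv2.polylines(a,[q],False,col,1)
    u=np.array([np.cos(yaw),np.sin(yaw),0]); v=np.array([-u[1],u[0],0]); C=lambda z:np.array([c[0],c[1],z])
    def seg(x0,y0,x1,y1,z,col):
        t=np.linspace(0,1,9)[:,None]; line(C(z)+(x0+(x1-x0)*t)*u+(y0+(y1-y0)*t)*v,col)
    def rect(x0,x1,y0,y1,z,col):
        for s in((x0,y0,x1,y0),(x1,y0,x1,y1),(x1,y1,x0,y1),(x0,y1,x0,y0)): seg(*s,z,col)
    if draw:
        if kind=="s":
            line(circ(C(.15),.066));line(circ(C(.15),.052)); rect(.052,.066,-.008,.008,.15,(255,0,0)); rect(-.023,.023,-.0085,.0085,.12,(0,255,0))
        else:
            line(circ(C(.103+dz),.076)); rect(-.046,.046,-.008,.008,.147+dz,(0,255,0)); seg(.076,0,.093,0,.1+dz,(255,0,0))
    cv2.imwrite(out,a); return o
E
python3 -c "
from ov import *
a=overlay('pics/w1.npz','pics/o1.png',(.5527,-.1805),-.623,'s',half=64)
overlay('pics/w1.npz','pics/o1b.png',(.5527,-.1805),-.623,'s',half=64,sc=4,draw=False);print(a)"
```

```text
[256 137]
```

View pics/o1.png

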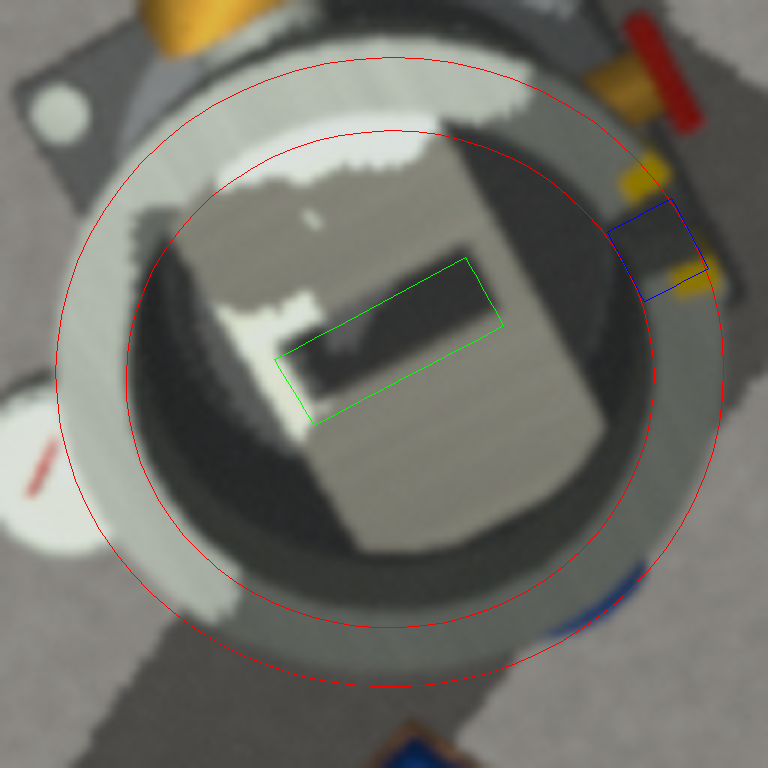

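```bash
python3 look.py w2; python3 -c "
from ov import *
a=overlay('pics/w2.npz','pics/o2.png',(.5527,-.1805),-.623,'s',half=64)"
```

```text
2.6167 [ 0.58471052 -0.16678386  0.34899013] [[ 4.168e-01 -9.090e-01 -4.000e-04]
 [-9.090e-01 -4.168e-01  5.000e-04]
 [-6.000e-04  1.000e-04 -1.000e+00]] [ 0.44490369  0.23309767 -0.29786857  1.36258317  0.06740142  1.55633292
 -0.98724843] [ 0.37596384 -0.47493758  0.29905778]
```

View pics/o2.png

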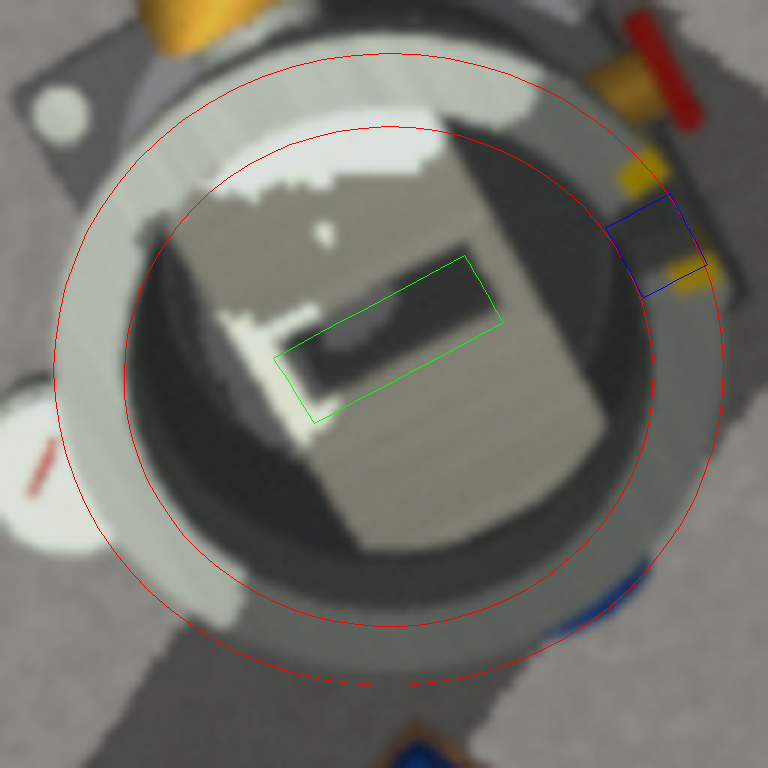

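```bash
cat > fit.py <<'E'
from h import *
from scipy.ndimage import map_coordinates, gaussian_filter
from scipy.optimize import minimize
def load(npz):
    d=np.load(npz); return {k:d[k] for k in("K","position","orientation")}, d["im"].astype(float)
def edgescore(g,cam,p,P,Q,signed=0):
    # P, Q: point pairs on both sides of edge
    a=proj(cam,p,P); b=proj(cam,p,Q)
    va=map_coordinates(g,[a[:,1],a[:,0]],order=1); vb=map_coordinates(g,[b[:,1],b[:,0]],order=1)
    return np.abs(va-vb) if not signed else signed*(va-vb)
def fit_strainer(p,im,x0,cam="wrist",h=.0015,verbose=True):
    g=gaussian_filter(im.mean(2),.6)
    t=np.linspace(0,2*np.pi,240)
    def circle(c,r,z):
        D=np.c_[np.cos(t),np.sin(t),0*t]; C=np.array([c[0],c[1],z])
        return np.minimum(edgescore(g,cam,p,C+(r+h)*D,C+(r-h)*D),40)
    def f(c): return -(circle(c,.066,.15).mean()+circle(c,.052,.15).mean())
    best=min(((f((x0[0]+i*.0005,x0[1]+j*.0005)),i,j) for i in range(-12,13) for j in range(-12,13)))
    c=np.array([x0[0]+best[1]*.0005,x0[1]+best[2]*.0005]); r=minimize(f,c,method="Nelder-Mead",options=dict(initial_simplex=[c,c+[.0005,0],c+[0,.0005]]))
    c=r.x
    def slot(w,zs=.12):
        u=np.array([np.cos(w[2]),np.sin(w[2]),0]); v=np.array([-u[1],u[0],0]); C=np.array([w[0],w[1],zs]); s=np.linspace(-.02,.02,40)[:,None]; tot=0
        for sg in(-1,1): tot+=np.minimum(edgescore(g,cam,p,C+s*u+sg*(.0085+h)*v,C+s*u+sg*(.0085-h)*v),60).mean()
        s=np.linspace(-.007,.007,14)[:,None]
        for sg in(-1,1): tot+=np.minimum(edgescore(g,cam,p,C+s*v+sg*(.023+h)*u,C+s*v+sg*(.023-h)*u),60).mean()
        return -tot
    b=min((slot((c[0]+i*.0007,c[1]+j*.0007,x0[2]+k*.01)),i,j,k) for i in range(-5,6) for j in range(-5,6) for k in range(-8,9))
    w=np.array([c[0]+b[1]*.0007,c[1]+b[2]*.0007,x0[2]+b[3]*.01]); w=minimize(slot,w,method="Nelder-Mead",options=dict(initial_simplex=[w,w+[.0005,0,0],w+[0,.0005,0],w+[0,0,.01]])).x
    return c,r.fun,w,slot(w)
E
python3 -c "
from fit import *
from ov import overlay
for f in('w1','w2'):
  p,im=load(f'pics/{f}.npz'); print(f,fit_strainer(p,im,(.555,-.1795,-.623)))
c,_,w,_=fit_strainer(p,im,(.555,-.1795,-.623))
overlay('pics/w2.npz','pics/o3.png',c,w[2],'s',half=64)
pt=optics.camera_params('top'); print(fit_strainer(pt,cv2.imread('pics/top0.png').astype(float),(.553,-.1805,-.62),cam='top'))
"
```

```text
w1 (array([ 0.55589414, -0.17890057]), np.float64(-55.81776301667557), array([ 0.5557866 , -0.17862919, -0.6449622 ]), np.float64(-197.07992303908696))
w2 (array([ 0.55594705, -0.17888719]), np.float64(-56.22638721191384), array([ 0.55568572, -0.17852812, -0.63561781]), np.float64(-198.66543843875016))
(array([ 0.55512997, -0.17878997]), np.float64(-35.602582000600925), array([ 0.55529569, -0.17971726, -0.63025675]), np.float64(-122.68009989634803))
```

View pics/o3.png

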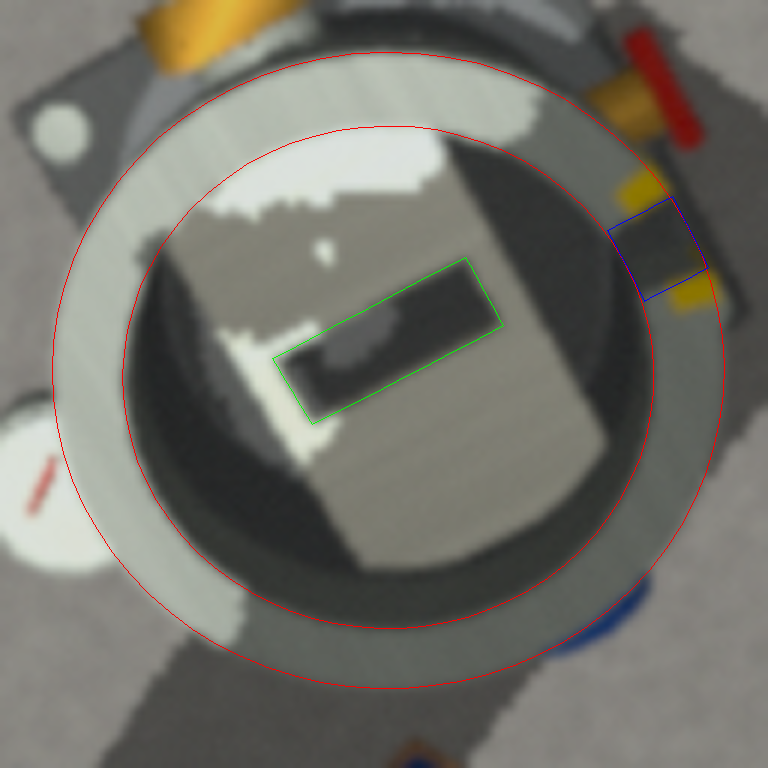

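{"op": "step_arm", "data": {
  "increments": [
    [[-3.5,-0.68,0],0],
    [[-3.5,-0.68,0],0],
    [[-3.5,-0.68,0],0],
    [[-3.5,-0.68,0],0],
    [[-3.5,-0.68,0],0],
    [[-3.5,-0.68,0],0],
    [[-3.5,-0.68,0],0],
    [[-3.5,-0.68,0],0],
    [[-3.5,-0.68,0],0],
    [[-3.5,-0.68,0],0],
    [[-3.5,-0.68,0],0],
    [[-3.5,-0.68,0],0],
    [[0,0,0],-0.12],
    [[0,0,0],-0.12],
    [[0,0,0],-0.12],
    [[0,0,0],-0.12],
    [[0,0,0],-0.12],
    [[0,0,0],-0.12],
    [[0,0,0],-0.12],
    [[0,0,0],-0.12]
  ]
}}

```text
time: 4.28
position: [0.4852, 0.246, 0.3494]
tool_rot: [0.996, -0.09, 0.0, 0.0]
wrist_force: [0.1, 0.4, -0.6]
width: 0.997
```

{"op": "step_arm", "data": {
  "increments": [
    [[0,0,0],-0.12],
    [[0,0,0],-0.12],
    [[0,0,0],-0.12],
    [[0,0,0],-0.12],
    [[0,0,0],-0.12],
    [[0,0,0],-0.12],
    [[0,0,0],-0.12],
    [[0,0,0],-0.12],
    [[0,0,0],-0.12],
    [[0,0,0],-0.12],
    [[0,0,0],-0.12],
    [[0,0,0],-0.12],
    [[0,0,0],-0.12],
    [[0,0,0],-0.12],
    [[0,0,0],-0.12],
    [[0,0,0],-0.12],
    [[0,0,0],-0.12],
    [[0,0,0],-0.12],
    [[0,0,0],-0.12],
    [[0,0,0],0]
  ]
}}

```text
time: 5.95
position: [0.4852, 0.2461, 0.3493]
tool_rot: [0.498, 0.867, -0.0, 0.0]
wrist_force: [0.3, -0.3, -0.5]
width: 1.0
```

```bash
python3 look.py w3; python3 look.py w4; python3 -c "
from ov import *
a=overlay('pics/w4.npz','pics/o4.png',(.525,.279),.56,'c',half=64)"
```

```text
6.0 [0.48510147 0.24633262 0.34937029] [[-4.978e-01  8.673e-01  4.000e-04]
 [ 8.673e-01  4.978e-01 -6.000e-04]
 [-7.000e-04  0.000e+00 -1.000e+00]] [ 0.23279382  0.16205394 -0.8845998   1.49283359  0.1259408   1.54578612
  1.44337594] [-0.62200645  0.51748197  0.69565978]
6.05 [0.48500886 0.24658994 0.34936051] [[-4.962e-01  8.682e-01  3.000e-04]
 [ 8.682e-01  4.962e-01 -5.000e-04]
 [-6.000e-04  1.000e-04 -1.000e+00]] [ 0.23229068  0.16214135 -0.88453313  1.49277227  0.12583641  1.54576035
  1.44104282] [-0.67218682  0.01857186 -0.28685729]
```

View pics/w4.png

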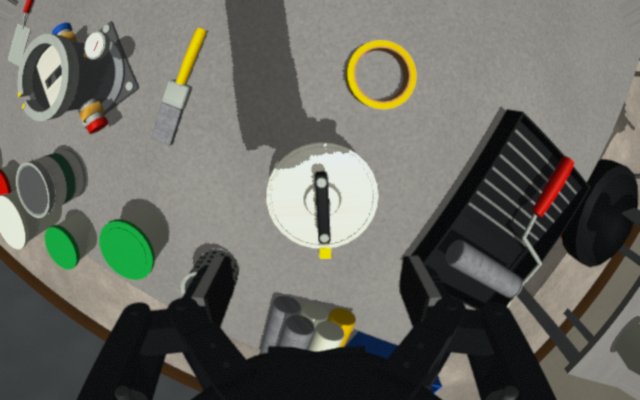

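View pics/o4.png

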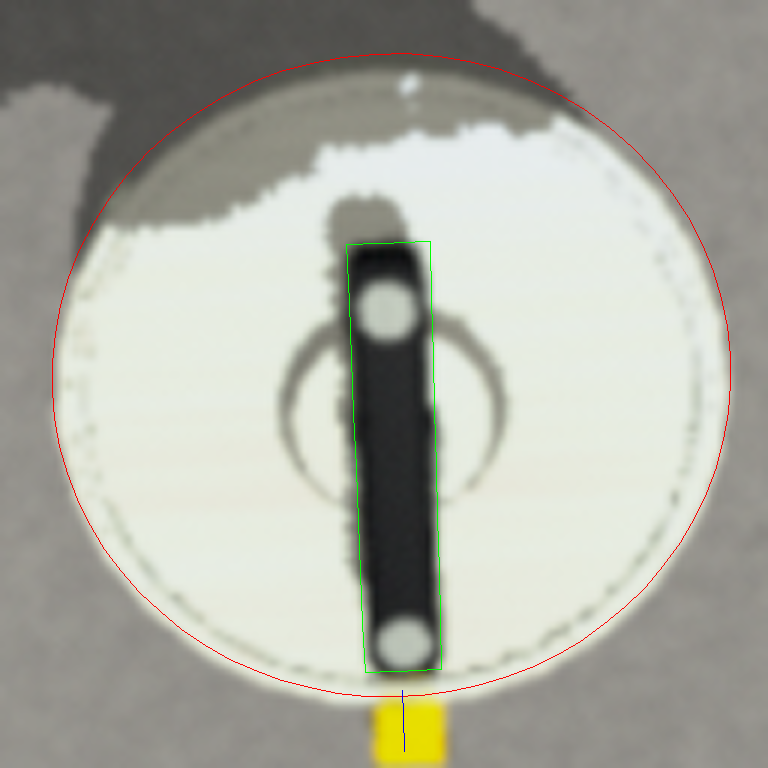

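```bash
cat >> fit.py <<'E'
def fit_cover(p,im,x0,cam="wrist",h=.0015,dz=0,barz=.147):
    g=gaussian_filter(im.mean(2),.6); t=np.linspace(0,2*np.pi,240); D=np.c_[np.cos(t),np.sin(t),0*t]
    def f(c):
        C=np.array([c[0],c[1],.103+dz]); return -np.minimum(edgescore(g,cam,p,C+(.076+h)*D,C+(.076-h)*D),60).mean()
    best=min(((f((x0[0]+i*.0005,x0[1]+j*.0005)),i,j) for i in range(-12,13) for j in range(-12,13)))
    c=np.array([x0[0]+best[1]*.0005,x0[1]+best[2]*.0005]); r=minimize(f,c,method="Nelder-Mead",options=dict(initial_simplex=[c,c+[.0005,0],c+[0,.0005]])); c=r.x
    def bar(w):
        u=np.array([np.cos(w[2]),np.sin(w[2]),0]); v=np.array([-u[1],u[0],0]); C=np.array([w[0],w[1],barz+dz]); s=np.linspace(-.04,.04,60)[:,None]; tot=0
        for sg in(-1,1): tot+=np.minimum(edgescore(g,cam,p,C+s*u+sg*(.008+h)*v,C+s*u+sg*(.008-h)*v),80).mean()
        return -tot
    b=min((bar((c[0]-np.sin(x0[2])*j*.0007,c[1]+np.cos(x0[2])*j*.0007,x0[2]+k*.01)),j,k) for j in range(-8,9) for k in range(-8,9))
    w=np.array([c[0]-np.sin(x0[2])*b[1]*.0007,c[1]+np.cos(x0[2])*b[1]*.0007,x0[2]+b[2]*.01])
    f2=lambda q:bar((w[0]-np.sin(x0[2])*q[0],w[1]+np.cos(x0[2])*q[0],q[1]))
    q=minimize(f2,[0,w[2]],method="Nelder-Mead",options=dict(initial_simplex=[[0,w[2]],[.0005,w[2]],[0,w[2]+.01]])).x
    return c,r.fun,np.array([w[0]-np.sin(x0[2])*q[0],w[1]+np.cos(x0[2])*q[0],q[1]]),f2(q)
E
python3 -c "
from fit import *
from ov import overlay
for f in('w3','w4'):
  p,im=load(f'pics/{f}.npz'); print(f,fit_cover(p,im,(.522,.278,.555)))
  y=(im[:,:,0]>150)&(im[:,:,1]>150)&(im[:,:,2]<60); n,l,s,cc=cv2.connectedComponentsWithStats(y.astype(np.uint8))
  for i in range(1,n):
    if s[i,4]>30: print(cc[i],s[i,4],onz('wrist',p,cc[i],.099))
c,_,w,_=fit_cover(p,im,(.522,.278,.555))
overlay('pics/w4.npz','pics/o5.png',c,w[2],'c',half=64)
pt=optics.camera_params('top'); print(fit_cover(pt,cv2.imread('pics/top0.png').astype(float),(.525,.279,.56),cam='top'))
"
```

```text
w3 (array([0.52776238, 0.28058022]), np.float64(-48.2932240498302), array([0.52772307, 0.28064363, 0.59290393]), np.float64(-155.13093395749428))
[190.69617706  53.74245473] 497 [0.44245083 0.03293576 0.099     ]
[381.26678141  74.90619621] 1162 [0.34923923 0.26254315 0.099     ]
[ 85.04761905 111.23809524] 42 [ 0.58926192 -0.10296845  0.099     ]
[324.14563107 252.9223301 ] 103 [0.59938453 0.32713317 0.099     ]
[344.76923077 332.54807692] 104 [0.72015596 0.44129756 0.099     ]
w4 (array([0.52777172, 0.28064863]), np.float64(-48.682318400300105), array([0.52773297, 0.28071114, 0.59159881]), np.float64(-155.7110248849782))
[189.9238477   54.58116232] 499 [0.44220526 0.03301909 0.099     ]
[380.43787489  74.48671808] 1167 [0.34939204 0.2626059  0.099     ]
[ 84.65 113.25] 40 [ 0.58978635 -0.10308373  0.099     ]
[324.8411215  252.71028037] 107 [0.59909148 0.32719822 0.099     ]
[346.00970874 332.2038835 ] 103 [0.71980308 0.44120909 0.099     ]
(array([0.52742863, 0.27968381]), np.float64(-21.098578460399004), array([0.52826348, 0.27835221, 0.59040275]), np.float64(-55.88573073213482))
```

View pics/o5.png

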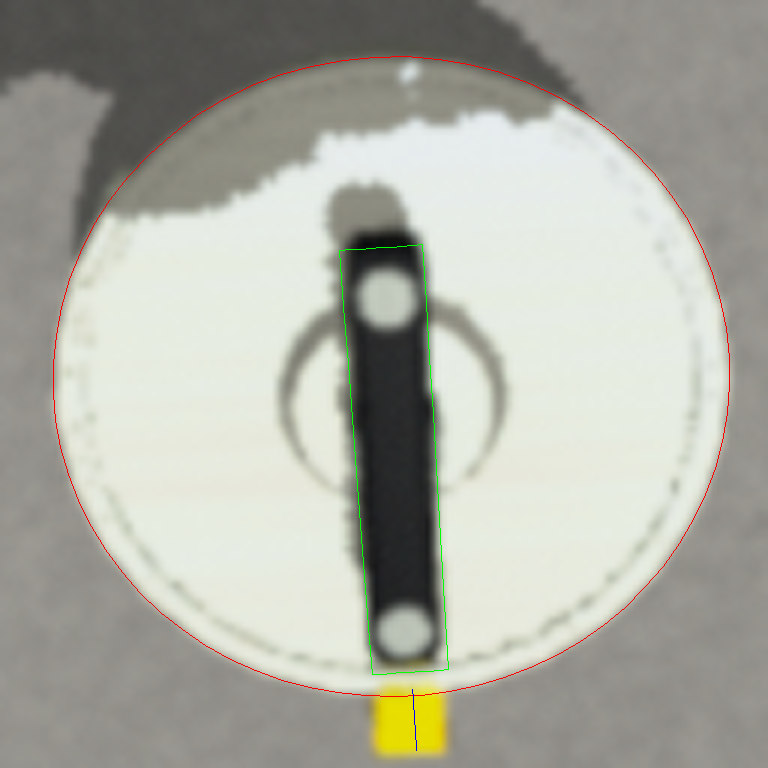

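{"op": "step_arm", "data": {
  "increments": [
    [[0,0,0],-0.058],
    [[0.26,2.7,0],0],
    [[0.26,2.7,0],0],
    [[0,0,3],0],
    [[0,0,3],0],
    [[0,0,3],0],
    [[0,0,3],0],
    [[0,0,2],0],
    [[0,0,0],0],
    [[0,0,0],0]
  ]
}}

```text
time: 6.88
position: [0.5267, 0.2811, 0.2091]
tool_rot: [0.475, 0.88, -0.001, -0.0]
wrist_force: [0.3, -0.6, 1.8]
width: 1.002
```

```bash
python3 look.py w5
```

```text
6.9333 [0.52726028 0.28181626 0.21047503] [[-5.486e-01  8.361e-01  7.000e-04]
 [ 8.361e-01  5.486e-01  4.000e-04]
 [-1.000e-04  9.000e-04 -1.000e+00]] [ 0.13262486  0.36000653 -0.87272127  1.59157391  0.28237816  1.32160026
  1.37298035] [ 0.33492295 -0.15397294  0.14228331]
```

View pics/w5.png

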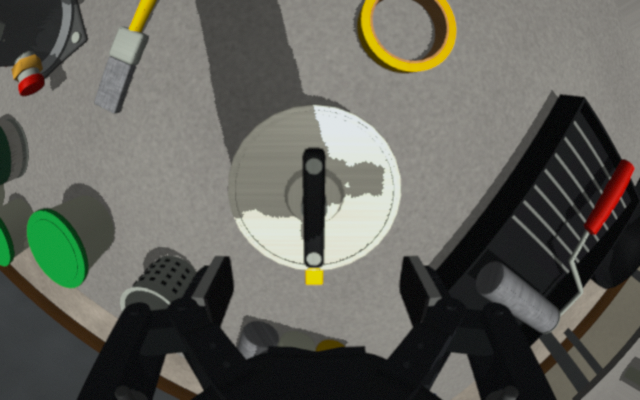

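```bash
python3 -c "
from fit import *
p,im=load('pics/w5.npz'); print(fit_cover(p,im,(.5278,.2806,.58)))
y=(im[:,:,0]>150)&(im[:,:,1]>150)&(im[:,:,2]<60); n,l,s,cc=cv2.connectedComponentsWithStats(y.astype(np.uint8))
for i in range(1,n):
    if s[i,4]>30: print(cc[i],s[i,4],onz('wrist',p,cc[i],.099))
s=sensors.state(); print(s['time'],s['position'])
print(proj('wrist',p,[[.5278,.2806,.147]]), proj('wrist',p,[s['position']]))
a=onz('wrist',p,(315,166),.148);b=onz('wrist',p,(314,259),.148);print(a,b,np.arctan2(*(b-a)[1::-1]),(a+b)/2)
"
```

```text
(array([0.52784511, 0.28059124]), np.float64(-49.039856298210616), array([0.52773664, 0.2807568 , 0.58387138]), np.float64(-159.3520716496471))
[139.03846154  14.07692308] 286 [0.47161623 0.05730716 0.099     ]
[408.14405145  40.62829582] 1555 [0.37524804 0.27294173 0.099     ]
[313.54183267 277.25099602] 251 [0.60038375 0.32731992 0.099     ]
6.9333 [0.52726028 0.28181626 0.21047503]
[[313.57500461 214.50252393]] [[315.28283089 260.5145496 ]]
[0.49724628 0.26188094 0.148     ] [0.55809337 0.30066776 0.148     ] 0.5675002670954046 [0.52766983 0.28127435 0.148     ]
```

{"op": "step_arm", "data": {
  "increments": [
    [[-0.1,0,3],0],
    [[0,0,3],0],
    [[0,0,2],0],
    [[0,0,1.2],0],
    [[0,0,0],0],
    [[0,0,0],0]
  ]
}}

```text
time: 7.43
position: [0.528, 0.2815, 0.1188]
tool_rot: [0.474, 0.88, 0.001, 0.0]
wrist_force: [-0.4, -0.1, 0.4]
width: 1.002
```

{"op": "step_arm", "data": {
  "increments": [
    [[0,0,0],0],
    [[0,0,0],0],
    [[0,0,0],0],
    [[0,0,0],0],
    [[0,0,0],0],
    [[0,0,0],0],
    [[0,0,0],0],
    [[0,0,0],0]
  ],
  "fingers": 0,
  "newtons": 70
}}

```text
time: 8.1
position: [0.5282, 0.2802, 0.1177]
tool_rot: [0.474, 0.88, -0.0, 0.001]
wrist_force: [2.7, -4.8, 5.3]
width: 0.201
```

```bash
python3 look.py w6
```

```text
8.15 [0.52817981 0.28024144 0.11774234] [[-5.498e-01  8.353e-01  1.200e-03]
 [ 8.353e-01  5.498e-01 -6.000e-04]
 [-1.200e-03  6.000e-04 -1.000e+00]] [ 0.10455352  0.44060202 -0.83836781  1.69837332  0.35436191  1.16120199
  1.3231346 ] [ 3.07403757 -4.27924623  4.72596336]
```

View pics/w6.png

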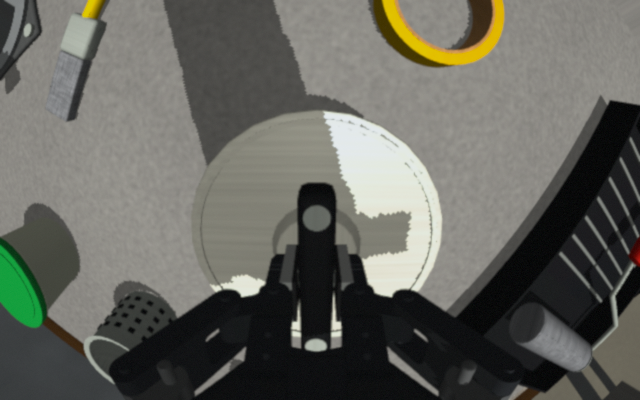

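{"op": "step_arm", "data": {
  "increments": [
    [[0,0,-0.5],0],
    [[0,0,-1],0],
    [[0,0,-1.5],0],
    [[0,0,-2],0],
    [[0,0,-2.5],0],
    [[0,0,-2.5],0],
    [[0,0,-2.5],0],
    [[0,0,-2],0],
    [[0,0,-1.2],0],
    [[0,0,0],0],
    [[0,0,0],0]
  ]
}}

```text
time: 9.07
position: [0.5269, 0.2812, 0.2738]
tool_rot: [0.474, 0.881, -0.0, -0.0]
wrist_force: [0.1, -0.5, -6.7]
width: 0.203
```

```bash
python3 look.py w7; python3 - <<'E'
from h import *
cv2.imwrite("pics/s7.png",optics.read_camera("scene")[:,:,::-1])
E
```

```text
9.1167 [0.52669105 0.28078921 0.2729103 ] [[-5.510e-01  8.345e-01 -1.800e-03]
 [ 8.345e-01  5.510e-01 -7.000e-04]
 [ 4.000e-04 -1.900e-03 -1.000e+00]] [ 0.14096898  0.32415267 -0.88562828  1.50029509  0.25083107  1.437875
  1.40167092] [ 0.39886296  0.57261821 -6.7607111 ]
```

View pics/w7.png

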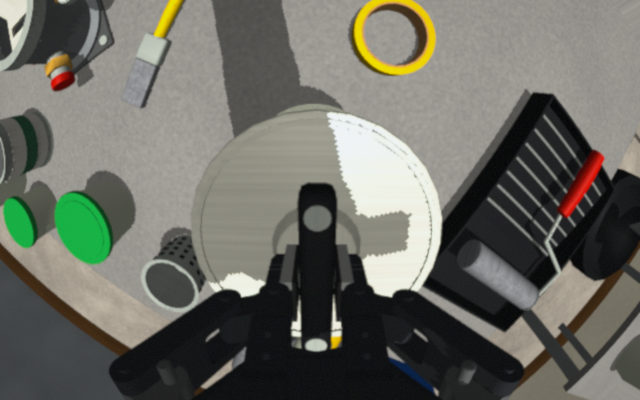

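View pics/s7.png

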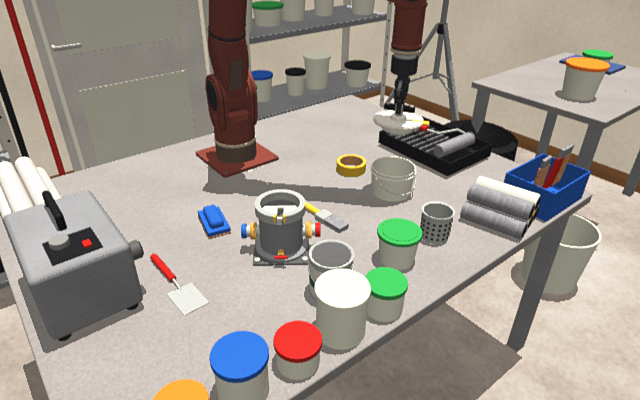

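{"op": "step_arm", "data": {
  "increments": [
    [[-1.33,-0.76,0],0],
    [[-2.66,-1.53,0],0],
    [[-2.66,-1.53,0],0],
    [[-2.66,-1.53,0],0],
    [[-2.66,-1.53,0],0],
    [[-2.66,-1.53,0],0],
    [[-2.66,-1.53,0],0],
    [[-2.66,-1.53,0],0],
    [[-2.66,-1.53,0],0],
    [[-2.66,-1.53,0],0],
    [[-2.66,-1.53,0],0],
    [[-2.66,-1.53,0],0],
    [[-2.66,-1.53,0],0],
    [[-2.66,-1.53,0],0],
    [[-2.66,-1.53,0],0],
    [[-1.33,-0.76,0],0],
    [[0,0,0],0.06],
    [[0,0,0],0.11],
    [[0,0,0],0.11],
    [[0,0,0],0.11]
  ]
}}

```text
time: 10.83
position: [0.5549, -0.1781, 0.2725]
tool_rot: [0.638, 0.77, -0.0, -0.001]
wrist_force: [0.0, 0.2, -6.6]
width: 0.201
```

{"op": "step_arm", "data": {
  "increments": [
    [[0,0,0],0.11],
    [[0,0,0],0.11],
    [[0,0,0],0.11],
    [[0,0,0],0.11],
    [[0,0,0],0.11],
    [[0,0,0],0.11],
    [[0,0,0],0.11],
    [[0,0,0],0.06],
    [[0,0,0],0],
    [[0,0,0],0],
    [[0,0,0],0]
  ]
}}

```text
time: 11.75
position: [0.5553, -0.1782, 0.2735]
tool_rot: [0.892, 0.451, -0.0, -0.001]
wrist_force: [0.1, -0.2, -6.6]
width: 0.205
```

```bash
python3 look.py w8; python3 - <<'E'
from h import *
cv2.imwrite("pics/s8.png",optics.read_camera("scene")[:,:,::-1])
s=sensors.state();m=R.from_quat(s["tool_rot"]).as_matrix();print(s["position"],np.arctan2(m[1,0],m[0,0]))
E
```

```text
11.8 [ 0.55535255 -0.17825412  0.27368949] [[ 5.930e-01  8.052e-01 -9.000e-04]
 [ 8.052e-01 -5.930e-01  5.000e-04]
 [-2.000e-04 -1.000e-03 -1.000e+00]] [ 0.66408066  0.21876704 -0.50570987  1.546468    0.10648789  1.4049389
  1.08679816] [-0.48249029 -0.61772889 -5.7022512 ]
[ 0.55541897 -0.17830085  0.27386781] 0.9355820050069367
```

View pics/w8.png

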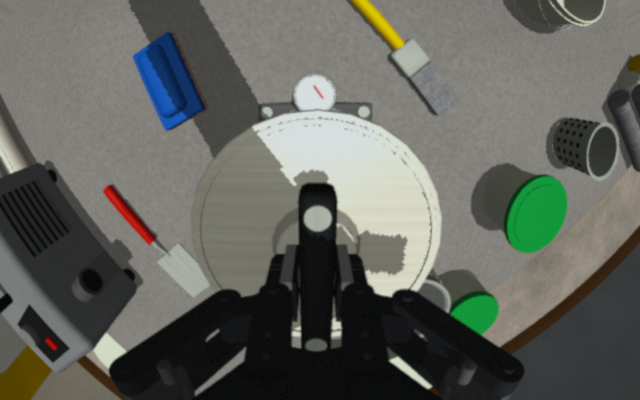

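View pics/s8.png

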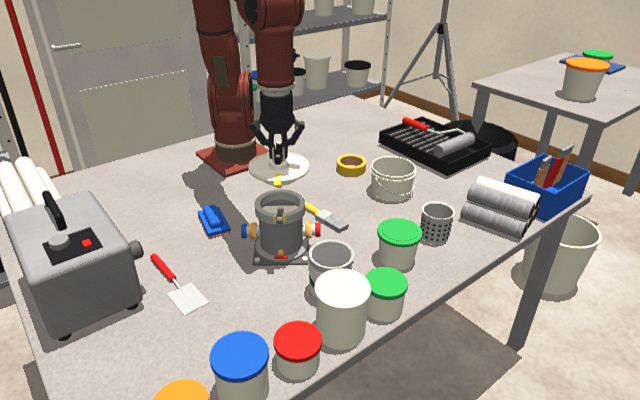

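{"op": "step_arm", "data": {
  "increments": [
    [[0,0.07,1],0],
    [[0,0,2],0],
    [[0,0,2],0],
    [[0,0,1.5],0],
    [[0,0,0.8],0],
    [[0,0,0],0],
    [[0,0,0],0]
  ]
}}

```text
time: 12.43
position: [0.5561, -0.1788, 0.2013]
tool_rot: [0.893, 0.45, -0.0, -0.0]
wrist_force: [1.3, -0.4, -5.2]
width: 0.206
```

```bash
python3 look.py w9; python3 - <<'E'
from h import *
im=optics.read_camera("scene")[:,:,::-1]
cv2.imwrite("pics/s9.png",cv2.resize(im[140:270,220:350],None,fx=4.5,fy=4.5,interpolation=cv2.INTER_CUBIC))
s=sensors.state();m=R.from_quat(s["tool_rot"]).as_matrix();print(s["position"],np.arctan2(m[1,0],m[0,0]))
E
```

```text
12.4833 [ 0.5565933  -0.17887369  0.20207642] [[ 5.945e-01  8.041e-01  1.000e-03]
 [ 8.041e-01 -5.945e-01 -2.000e-04]
 [ 5.000e-04  9.000e-04 -1.000e+00]] [ 0.66050484  0.25886944 -0.5028735   1.64834059  0.1296818   1.26661339
  1.06708407] [ 0.1916242  -0.69101435 -5.69442708]
[ 0.55680588 -0.17893989  0.20242624] 0.9341415140853963
```

View pics/s9.png

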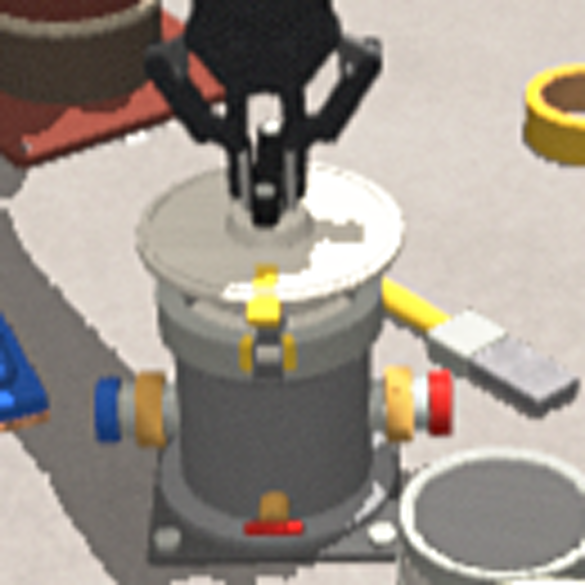

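{"op": "step_arm", "data": {
  "increments": [
    [[0,-0.05,0.4],0],
    [[0,0,0.4],0],
    [[0,0,0.3],0],
    [[0,0,0],0],
    [[0,0,0],0]
  ]
}}

```text
time: 12.95
position: [0.5556, -0.1785, 0.1901]
tool_rot: [0.893, 0.45, -0.0, -0.0]
wrist_force: [-0.2, -0.3, -6.5]
width: 0.204
```

```bash
python3 look.py w10; python3 - <<'E'
from h import *
im=optics.read_camera("scene")[:,:,::-1]
cv2.imwrite("pics/s10.png",cv2.resize(im[140:270,220:350],None,fx=4.5,fy=4.5,interpolation=cv2.INTER_CUBIC))
s=sensors.state();m=R.from_quat(s["tool_rot"]).as_matrix();print(s["position"],np.arctan2(m[1,0],m[0,0]),s["wrist_force"],s["moment"])
E
```

```text
13.0 [ 0.55572523 -0.17853373  0.19030221] [[ 5.947e-01  8.040e-01 -0.000e+00]
 [ 8.040e-01 -5.947e-01  1.000e-04]
 [ 0.000e+00 -1.000e-04 -1.000e+00]] [ 0.65944186  0.266134   -0.50211976  1.66467238  0.13395256  1.24515279
  1.06315522] [-0.37001523 -0.11315633 -6.68384269]
[ 0.5557918  -0.17852812  0.19041301] 0.9339909735459648 [ 0.2365981  -0.00850842 -6.02869934] [-0.01270269 -0.04286888 -0.06082531]
```

View pics/s10.png

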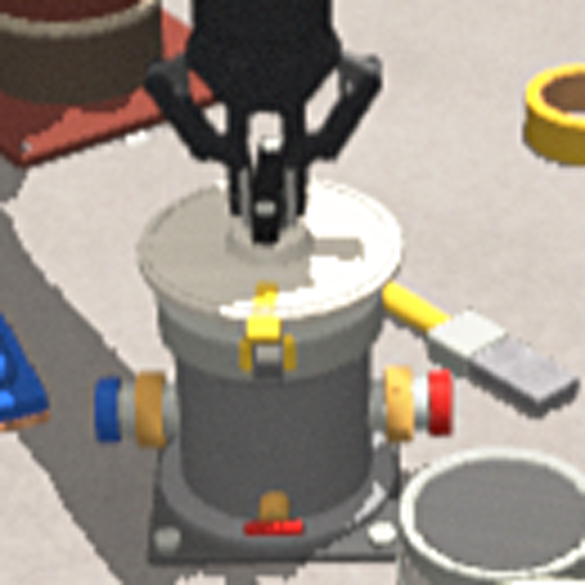

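{"op": "step_arm", "data": {
  "increments": [
    [[0,0,0.3],0],
    [[0,0,0.3],0],
    [[0,0,0.3],0],
    [[0,0,0.3],0],
    [[0,0,0.2],0],
    [[0,0,0],0],
    [[0,0,0],0]
  ]
}}

```text
time: 13.63
position: [0.5556, -0.1785, 0.1761]
tool_rot: [0.893, 0.45, -0.0, -0.0]
wrist_force: [0.2, -0.7, -6.6]
width: 0.207
```

{"op": "step_arm", "data": {
  "increments": [
    [[0,0,0.1],0],
    [[0,0,0.1],0],
    [[0,0,0.1],0],
    [[0,0,0],0],
    [[0,0,0],0]
  ]
}}

```text
time: 14.05
position: [0.5557, -0.1785, 0.1733]
tool_rot: [0.893, 0.45, -0.0, -0.0]
wrist_force: [0.7, 0.1, -7.2]
width: 0.209
```

{"op": "step_arm", "data": {
  "increments": [
    [[0,0,0.05],0],
    [[0,0,0.05],0],
    [[0,0,0.05],0],
    [[0,0,0],0],
    [[0,0,0],0]
  ]
}}

```text
time: 14.47
position: [0.5558, -0.1787, 0.1727]
tool_rot: [0.893, 0.45, 0.0, 0.0]
wrist_force: [-5.2, 0.0, 5.8]
width: 0.205
```

```bash
python3 look.py w11; python3 - <<'E'
from h import *
im=optics.read_camera("scene")[:,:,::-1]
cv2.imwrite("pics/s11.png",cv2.resize(im[140:270,220:350],None,fx=4.5,fy=4.5,interpolation=cv2.INTER_CUBIC))
s=sensors.state();m=R.from_quat(s["tool_rot"]).as_matrix();print(s["position"],np.arctan2(m[1,0],m[0,0]),s["wrist_force"],s["moment"])
E
```

```text
14.5167 [ 0.55579226 -0.17868713  0.17267415] [[ 5.948e-01  8.039e-01  5.000e-04]
 [ 8.039e-01 -5.948e-01 -5.000e-04]
 [-1.000e-04  7.000e-04 -1.000e+00]] [ 0.65716651  0.27942324 -0.50050009  1.68649165  0.14230559  1.21131057
  1.05661361] [-5.28550295 -0.21287772  6.16173125]
[ 0.55579898 -0.17869369  0.17269255] 0.9338036027014547 [-5.17265951  0.37102095  4.92549992] [0.23379476 0.9925611  0.05085978]
```

View pics/s11.png

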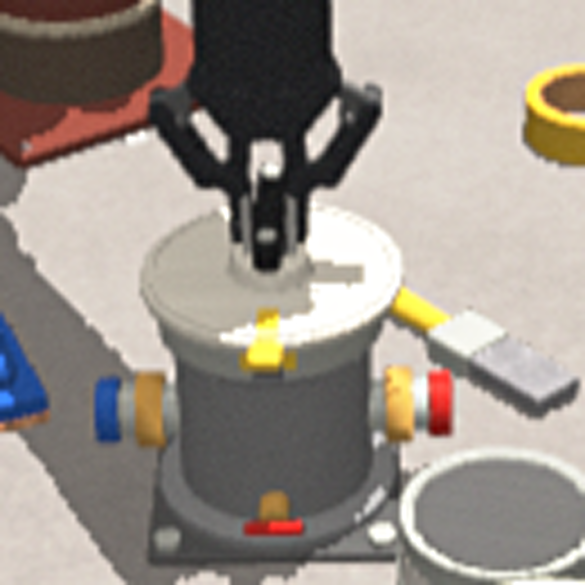

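{"op": "step_arm", "data": {
  "increments": [
    [[0,0,0],0.05],
    [[0,0,0],0.1],
    [[0,0,0],0.1],
    [[0,0,0],0.1],
    [[0,0,0],0.1],
    [[0,0,0],0.1],
    [[0,0,0],0.1],
    [[0,0,0],0.1],
    [[0,0,0],0.1],
    [[0,0,0],0.1],
    [[0,0,0],0.1],
    [[0,0,0],0.1],
    [[0,0,0],0.1],
    [[0,0,0],0.1],
    [[0,0,0],0.1],
    [[0,0,0],0.05],
    [[0,0,0],0],
    [[0,0,0],0],
    [[0,0,0],0]
  ]
}}

```text
time: 16.15
position: [0.5562, -0.1786, 0.1727]
tool_rot: [0.961, -0.278, 0.001, 0.0]
wrist_force: [-4.6, 0.6, 6.4]
width: 0.207
```

```bash
python3 - <<'E'
from h import *
s=sensors.state();m=R.from_quat(s["tool_rot"]).as_matrix();print(s["position"],np.arctan2(m[1,0],m[0,0]),s["wrist_force"],s["moment"],s["joint_pos"])
E
```

```text
[ 0.55616452 -0.17857707  0.17268175] -0.5636007427147347 [-4.60702271  0.64903412  6.39353743] [0.06975563 0.66980759 0.0379683 ] [ 0.49746011  0.25681655 -0.30895124  1.69450175  0.08314534  1.2017889
 -0.39551114]
```

{"op": "step_arm", "data": {
  "increments": [
    [[0,0,0],0.03],
    [[0,0,0],0.03],
    [[0,0,0],0.02],
    [[0,0,0],0.02],
    [[0,0,0],0],
    [[0,0,0],0],
    [[0,0,0],0]
  ]
}}

```text
time: 16.73
position: [0.5562, -0.1785, 0.1727]
tool_rot: [0.945, -0.326, 0.001, -0.0]
wrist_force: [-3.7, 0.9, 5.6]
width: 0.199
```

```bash
python3 - <<'E'
from h import *
s=sensors.state();m=R.from_quat(s["tool_rot"]).as_matrix();print(s["position"],np.arctan2(m[1,0],m[0,0]),s["wrist_force"],s["moment"])
E
```

```text
[ 0.55615262 -0.17851781  0.17268315] -0.6634109083912355 [-3.69600457  0.88819258  5.55327094] [0.01511351 0.78717291 0.1345551 ]
```

{"op": "step_arm", "data": {
  "increments": [
    [[0,0,0],0.02],
    [[0,0,0],0.02],
    [[0,0,0],0.02],
    [[0,0,0],0]
  ]
}}

```text
time: 17.07
position: [0.5564, -0.1783, 0.1727]
tool_rot: [0.935, -0.354, 0.001, 0.0]
wrist_force: [-3.1, 0.4, 5.9]
width: 0.204
```

```bash
python3 - <<'E'
from h import *
s=sensors.state();m=R.from_quat(s["tool_rot"]).as_matrix();print(s["position"],np.arctan2(m[1,0],m[0,0]),s["wrist_force"],s["moment"])
im=optics.read_camera("scene")[:,:,::-1]
cv2.imwrite("pics/s12.png",cv2.resize(im[140:270,220:350],None,fx=4.5,fy=4.5,interpolation=cv2.INTER_CUBIC))
E
python3 look.py w12
```

```text
[ 0.55635327 -0.17831815  0.17272722] -0.7232285592760657 [-3.10647484  0.43749718  5.87867538] [0.0013934  0.62981929 0.84243939]
17.1667 [ 0.55632667 -0.17834736  0.17270507] [[ 7.504e-01 -6.610e-01  1.500e-03]
 [-6.610e-01 -7.504e-01 -6.000e-04]
 [ 1.500e-03 -5.000e-04 -1.000e+00]] [ 0.48100937  0.25504885 -0.29005044  1.69533157  0.07783173  1.2008909
 -0.55037195] [-3.58398471  0.04644781  5.96950981]
```

View pics/s12.png

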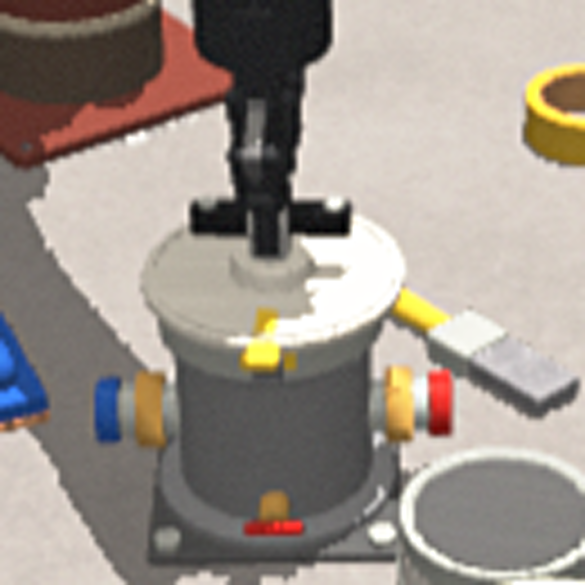

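View pics/w12.png

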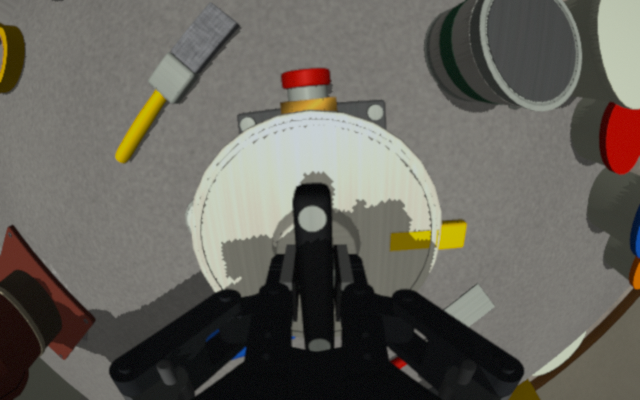

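{"op": "step_arm", "data": {
  "increments": [
    [[0,0,-0.07],0],
    [[0,0,0],-0.02],
    [[0,0,0],-0.02],
    [[0,0,0],-0.01],
    [[0,0,0],0],
    [[0,0,0],0]
  ]
}}

```text
time: 17.67
position: [0.5563, -0.1784, 0.1727]
tool_rot: [0.943, -0.332, 0.001, -0.0]
wrist_force: [1.9, 0.8, 1.5]
width: 0.206
```

```bash
python3 - <<'E'
from h import *
s=sensors.state();m=R.from_quat(s["tool_rot"]).as_matrix();print(s["position"],np.arctan2(m[1,0],m[0,0]),s["wrist_force"],s["moment"])
im=optics.read_camera("scene")[:,:,::-1]
cv2.imwrite("pics/s13.png",cv2.resize(im[140:270,220:350],None,fx=4.5,fy=4.5,interpolation=cv2.INTER_CUBIC))
E
python3 look.py w13
```

```text
[ 0.55625433 -0.17836577  0.17273313] -0.67580166662039 [1.93665779 0.75300957 1.53434249] [ 0.13714206 -0.56885393  0.13200208]
17.7667 [ 0.5562435  -0.17832736  0.17273501] [[ 7.802e-01 -6.256e-01  1.100e-03]
 [-6.256e-01 -7.802e-01  1.000e-04]
 [ 8.000e-04 -8.000e-04 -1.000e+00]] [ 0.48598545  0.25575728 -0.29549813  1.69475769  0.07869363  1.20169145
 -0.50466431] [1.79559962 0.80936784 1.53809014]
```

View pics/s13.png

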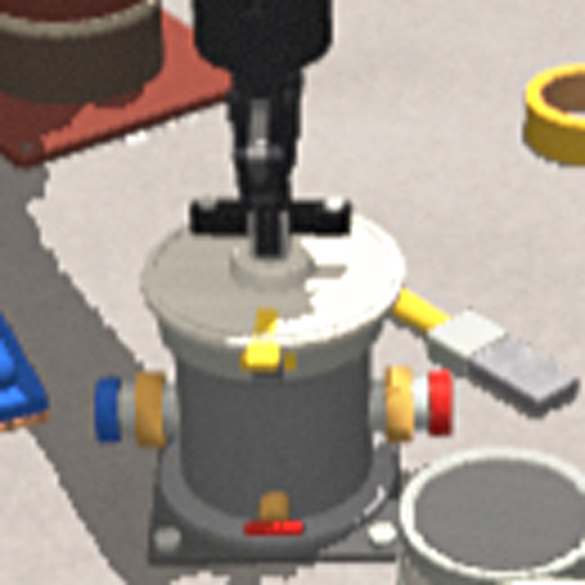

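View pics/w13.png

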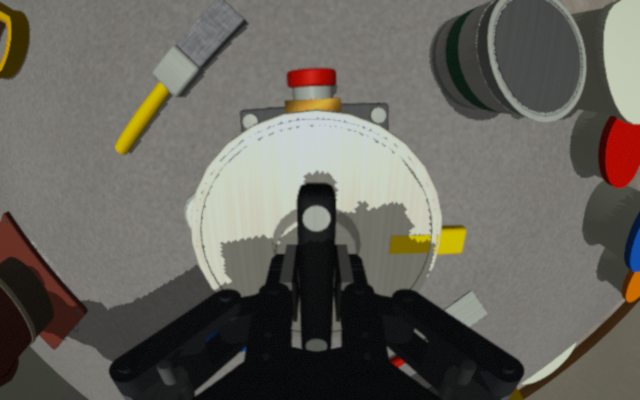

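```bash
cat > ear.py <<'E'
from fit import *
import sys
for f in sys.argv[1:]:
    p,im=load(f'pics/{f}.npz'); c=np.array([.5562,-.1784,0])
    y=(im[:,:,0]>110)&(im[:,:,1]>100)&(im[:,:,2]<60); n,l,s,cc=cv2.connectedComponentsWithStats(y.astype(np.uint8))
    for i in range(1,n):
        P=onz('wrist',p,cc[i],.158)
        if s[i,4]>30 and np.hypot(*(P-c)[:2])<.12:
            ys,xs=np.nonzero(l==i); Q=np.array([onz('wrist',p,(a,b),.156)[:2] for a,b in zip(xs,ys)])
            d=Q-c[:2]; far=np.hypot(*d.T)>.078
            print(f,s[i,4],np.arctan2(d[far,1],d[far,0]).mean(),np.hypot(*d.T).max(),fit_cover(p,im,(c[0],c[1],-.635),dz=.055)[0])
E
python3 ear.py w11 w12 w13
```

```text
w12 373 0.8898571142289592 0.08389334635694483 [ 0.55618714 -0.1770587 ]
w12 622 -0.6624653596463996 0.09247828082194474 [ 0.55618714 -0.1770587 ]
w12 635 nan 0.06865468636982089 [ 0.55618714 -0.1770587 ]
w13 366 0.9094330305868383 0.08384744313513286 [ 0.5560114  -0.17725014]
w13 606 -0.6603820575786111 0.09241431351065048 [ 0.5560114  -0.17725014]
w13 649 nan 0.06845325581115624 [ 0.5560114  -0.17725014]ear.py:11: RuntimeWarning: Mean of empty slice.
  print(f,s[i,4],np.arctan2(d[far,1],d[far,0]).mean(),np.hypot(*d.T).max(),fit_cover(p,im,(c[0],c[1],-.635),dz=.055)[0])
  ret = ret.dtype.type(ret / rcount)
```

{"op": "step_arm", "data": {
  "increments": [
    [[0,0,0],0],
    [[0,0,0],0],
    [[0,0,0],0],
    [[0,0,0],0],
    [[0,0,0],0],
    [[0,0,0],0]
  ],
  "fingers": 1
}}

```text
time: 18.27
position: [0.5556, -0.1786, 0.1724]
tool_rot: [0.943, -0.332, -0.0, 0.0]
wrist_force: [0.7, 1.4, -0.3]
width: 0.998
```

{"op": "step_arm", "data": {
  "increments": [
    [[0,0,-0.5],0],
    [[0,0,-1],0],
    [[0,0,-2],0],
    [[0,0,-3],0],
    [[0,0,-3],0],
    [[0,0,-3],0],
    [[0,-1.5,-1.5],0],
    [[0,-1.5,0],0],
    [[0,0,0],0],
    [[0,0,0],0],
    [[0,0,0],0]
  ]
}}

```text
time: 19.18
position: [0.5741, -0.1556, 0.3125]
tool_rot: [0.943, -0.332, -0.0, 0.0]
wrist_force: [-0.2, -0.6, 0.2]
width: 1.0
```

```bash
python3 look.py w14; python3 ear.py w14 2>/dev/null; python3 - <<'E'
from fit import *
from ov import overlay
p,im=load('pics/w14.npz'); print(fit_cover(p,im,(.5562,-.1784,-.66+1.571),dz=.055))
overlay('pics/w14.npz','pics/o14.png',(.5562,-.1784),-.66-1.571,'c',half=90,sc=4,dz=.055)
im=optics.read_camera("scene")[:,:,::-1]
cv2.imwrite("pics/s14.png",im); cv2.imwrite("pics/s14z.png",cv2.resize(im[140:270,220:350],None,fx=4.5,fy=4.5,interpolation=cv2.INTER_CUBIC))
cv2.imwrite("pics/t14.png",optics.read_camera("top")[:,:,::-1])
E
```

```text
19.2333 [ 0.57393321 -0.15589951  0.3123811 ] [[ 7.795e-01 -6.263e-01 -7.000e-04]
 [-6.263e-01 -7.795e-01 -3.000e-04]
 [-4.000e-04  7.000e-04 -1.000e+00]] [ 0.44990931  0.21084559 -0.31049967  1.46265682  0.06468023  1.47875238
 -0.53698913] [-0.1065871  -0.37339925  0.13489133]
w14 239 0.9348714211441619 0.0900131346485468 [ 0.55608528 -0.17685996]
w14 219 -0.6616539323375251 0.09186787530818137 [ 0.55608528 -0.17685996]
w14 229 nan 0.06733900701357746 [ 0.55608528 -0.17685996]
(array([ 0.55608528, -0.17685996]), np.float64(-34.11515008917792), array([ 0.55622446, -0.17696793,  0.89341867]), np.float64(-152.13381755080786))
```

View pics/o14.png

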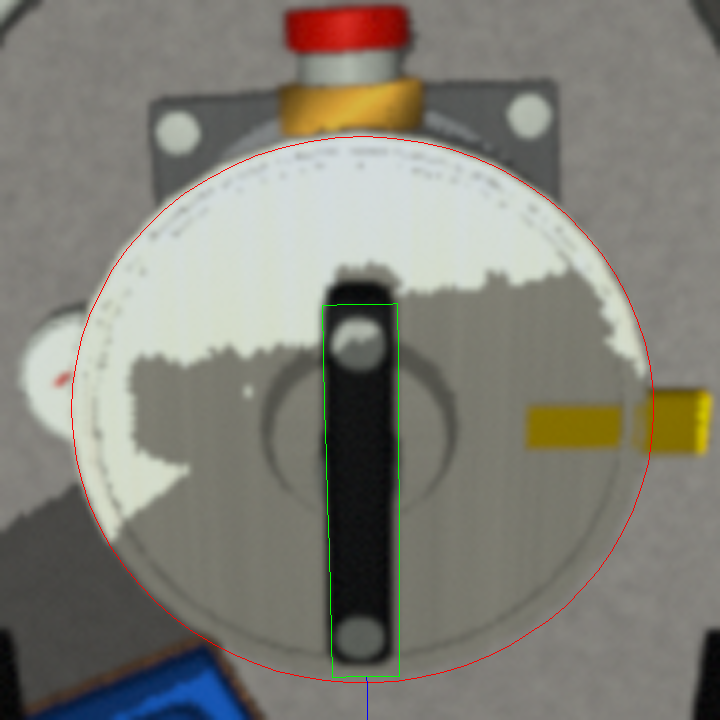

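View pics/s14z.png

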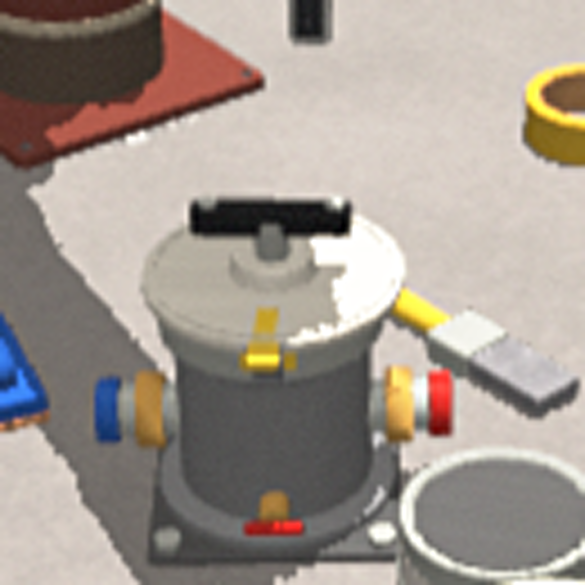

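View pics/t14.png

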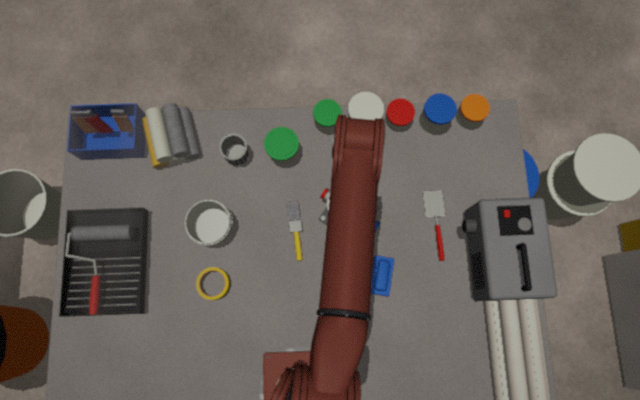

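```bash
python3 - <<'E'
from h import *
print(sensors.state()["time"],arm.job_done())
E
```

```text
the job is handed in; nothing more can be done
19.3333 None
```

The strainer is closed and locked, and I handed the job in at 19.3 s. I lifted the cover off the tub by the T-handle and turned it to match the notch. I then lowered it home, turned the handle clockwise to its stop, let go and backed the gripper clear.

**Seating:** The key went into the notch without catching. The plate met the rim at a tool height of 0.1727 m, which is the height worked out for fully home, with about 12 N of press.

**Locking:** At the end of the turn the twisting moment rose to 0.84 N m, well above the 0.3 N m handle friction. I read that as the locked stop. I backed off only enough to ease the twist before opening.

**After letting go:** The pictures show the cover flat and centred to within about 2 mm, with the bar square to the key. The wrist force was about zero. The tub and the bystanders I could see in the last pictures looked unmoved. I did not measure them, and the arm hid part of the top view.

**Small disagreements:**
- The cover sits about 0.025 rad clockwise of the measured notch direction, which is within the key's play of about 0.03 rad.
- The fitted angle between bar and key is 1.555 rad against 1.571. That is about the error of the picture fit, which is upset by shadows.

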